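# Release a cooled glass tube with the bench pedal and lay it in the V-rests

### The arm

A 6-joint arm with a two-finger parallel gripper is mounted at the origin on the work surface. World frame = base frame: x ahead of the robot, y to its left, z up, the work surface at z = 0. Lengths are in mm, angles in rad, forces in N, time in s.
With the tool pointing down it reaches from about 275 to 750 mm from the base axis. Payload 10.2 kg.
Tool frame: the origin (TCP) lies between the finger pads; the fingertips stand 17 mm ahead of it and the grasp point (between the pads) lies 2 mm behind it (tips_ahead is the distance from the TCP to the fingertips, in mm); z points along the fingers, y is the line along which they close (so a half turn about z gives the same grasp; the last joint's range is limited). The gripper opens to 85 mm and grips with 20 to 120 N. Pads are 22 mm wide; open, the fingers measure 114 mm over their backs; the gripper's body (76 mm by 85 mm) begins 54 mm behind the grasp point. The pads swing forward as they close: fully open they stand 13 mm farther back than shut.
Start: joints at [1.045, 0.313, 1.498, -0, 1.331, -0.223], TCP at [156.565, 501.118, 248.294] pointing down, gripper open.
Joint ranges: [-2.94, 2.94], [-0.97, 2.17], [0.19, 2.56], [-1.23, 4.37], [0.02, 3.11], [-2.88, 2.88]. Speed limits (rad/s): [2.39, 2.39, 3.01, 3.14, 3.14, 3.14].

### API

Orientations are given as a unit quaternion [w, x, y, z].
In Python, from rig import sense, capture, finish_job, boxes_of, tips_ahead gives the robot as it stands.
- The arm moves only by the tool drive_tool, never from a script. Its argument "commands" is text: rows parted by semicolons, each of 7 numbers parted by spaces: the shift along the world's x, y, z in units of 0.1 m (1.0 is 0.1 m), then the turn, a rotation vector about the world's x, y, z in units of pi/4 rad (1.0 is pi/4 rad), then the opening in per cent of the stroke, from 0 (shut) to 100 (fully open). A call has 1 to 20 rows; each row shifts and turns the commanded pose from where the row before left it; what a row does not reach is not made up. A row lasts 1/12 s, in which the tool goes at most 41.7 mm and 7.16 degrees, less where a joint would pass 70% of its speed; a pose out of reach is approached as far as the arm can. A call with a number of a shift or a turn outside -1 to 1 is refused whole. A call with a gripper value outside its range is refused whole. The fingers move at their own pace and stop on an object; "force" is the grip in N (left out, the last holds). Time passes only in rows, so rows that do not move let the fingers close. It gives the time, the measured TCP pose, the force, the opening and the grip force at its end, in the units of the state.
- sense(): the state, without advancing time (a new reading comes with each control period).
- capture(name): name is "scene" or "top"; returns a dict with "pixels" (480x640x3 uint8, blue, green, red), "fov_y" (degrees; the focal length in pixels is half the picture's height over the tangent of half this angle, whatever the lens; pixels are square), "cx", "cy" (the principal point, pixels), "k1" (the pictures are not rectified: a ray, as slopes to the right and down, at radius r is drawn at 1 + k1 r^2 times it, then the intrinsics apply), "position" and "attitude" of the camera in the world. Camera axes: x right, y down, z forward; pixel columns grow to the right and rows downward; lengths in mm; the calibration is good to about 2 mm. A picture is of the moment at which its call begins. There is no depth.
- finish_job(): hands the job in; it is judged then, once.
Trained networks look in a picture, given as the dict that the camera call returned (one of the last four; its "shot" number tells which), for a name from the list of things; names that differ only in an ending like _2 or _b are one class to them, and where a whole thing is asked for, a point or a joint stands for the part that bears it (a point fixed in the world has none). Each returns a list of dicts, best first, with "confidence" (0 to 1); they miss things now and then, are a little off and sometimes report something else, mostly with a low value. They report only what shows in the picture. A call takes as long as a camera call. They do not tell look-alikes from the thing itself.
- boxes_of(picture, name): "position" ([column, row] in pixels, amid what is visible of it).
The state is a dict: "time_s": time; "joints": joint angles; "dq": joint speeds; "tau": joint torques, N m; "eef_pos": TCP position; "ee_rot": TCP orientation; "force": force on the tool from outside, world axes, zero at the start; "wrist_torque": the same for the moment, N m; "grip_width": opening from 0.0 (shut) to 1.0 (fully open); "grip_force": force on a finger pad.
Only numpy, scipy, OpenCV 4.12 (cv2) and the standard library are available. Lean on these libraries where they do the work, as an engineer would, in place of code of your own. Each camera call takes 0.05 s, during which the arm holds its last target. There are 200 camera calls.

### The job

A green glass tube waits behind the red gate of the roll-down rack. Press the bench pedal right down and firmly onto its stop, without leaning on it with more than about 3 kg, hold it there for a second so that the gate drops and the tube rolls down into the trough, and let the pedal up again. Then lift the tube out of the trough and lay it centrally along the two V-rests, setting it down before letting go and not dropping it, and leave the rod pot, the jar and the marver where they are.

Things in the scene. Friction and masses are not known exactly. Their poses are not given: they have to be found in the camera images.
- pedal_pad (a point): centre of the top of the pedal's black ribbed tread, 85 x 72 mm, on a yellow fixed base 215 x 100 mm; rides with the pedal. At rest 0.09 m above the bench, the tread sloping 0.32 rad with its free end up and towards the robot; pressed, nearly level and about 35 mm lower. x points level to the hinge (pedal up), y along it, z up. The hinge is 0.115 m from here along +x, 0.04 m above the bench.
- pedal (a joint): pedal angle, rad: 0 up (rest), growing as it is pressed to a hard stop somewhat under a third of a rad; the exact stop is to be felt. The spring resists on mid-tread with about 5 N at first, about 10 N just above the stop; there it turns rigid. Firmly on the stop means a push clearly above the spring's: 12 N or more, best 15 to 25 N. It springs back up when let go.
- gate (a joint): how far the red gate of the rack has dropped, m: 0 up and blocking, about 0.019 fully down with the pedal on its stop. It moves in step with the pedal, frees the tube only near the end of the travel, and rises again with the pedal.
- rack: fixed roll-down rack, base 190 x 230 x 12 mm, x from -70 to 120 mm; origin at bench level on its middle line. Two aluminium rails at y = +-67 mm slope 12 degrees down to -x. Blue side plates at y = +-107 mm, 62 mm high by the trough and 97 mm farther up; blue cross-bar at x = 117 mm, 120 mm high. Red gate at x = 45 mm, 90 mm wide, 88 mm high when up.
- trough (a point): centre of the tube once rolled down into the rack's trough, 64 mm above the bench; axes as the rack's: x up the slope, y along the lying tube, which may lie up to 10 mm off along y. The trough's end stops are at the rails only, 80 mm high, so the tube's middle 110 mm is free on both sides, and below down to the base plate (top 12 mm above the bench).
- tube_center (a point): centre of the loose green glass tube with a red band near one end, 180 mm long, 22 mm diameter, about 60 g; its y axis runs along the tube. It starts lying across the rails behind the gate.
- rest_mid (a point): centre of the tube when it lies in the V-rests: 45.6 mm above the bench, midway between two white V-blocks (16 mm thick, at +-55 mm along x, 90 degree V, tops 60 mm above the bench) on a fixed wooden base 160 x 90 x 12 mm. The tube is to lie along this frame's x axis, either way round.
- rod_pot: loose aluminium pot 72 mm across, 100 mm high, with coloured glass rods sticking up to about 245 mm; origin centre of underside. Bystander.
- frit_jar: loose amber jar 68 mm across, 100 mm high, blue cap; origin centre of underside. Bystander.
- marver: loose dark metal slab 70 x 110 x 18 mm with a 90 mm wooden handle along +y; origin centre of the slab's underside. Bystander.
Not all that is in view belongs to the job. Of the things shaped like the part that bears tube_center, the green glass one is meant.

How it is judged:
By the outcome, as a careful person would: the job done as asked, in the order asked, and still so for the second after the job is handed in, with the robot touching nothing.
It also fails if it takes over 64 s, if anything falls off the work surface, if the arm or the gripper's body presses on something with over 40 N, if the wrist force passes 120 N, or if a joint passes its speed limit or range.

## Working session

There is one attempt and no reset: what is moved stays moved. The work goes in short steps, Python scripts to look and compute and a tool call to move; the robot and the scene stay as the last step left them, time stands still between calls to the robot, and variables do not carry over. Pictures are saved under pics/ and viewed, at most 10 in all, crops included, and the job is handed in when it is done.

Besides the shell and the picture viewer there is one more tool, called after "Request:" as a command line: name --argument value ..., lists and objects as JSON in quotes. drive_tool: Moves the arm, as the interface text tells. Shifts and turns lie within -1 to 1; 1 stands for 0.1 m of shift or pi/4 rad of turn. Its arguments: {"type":"object","properties":{"commands":{"type":"string"},"force":{"type":"number"}},"required":["commands"]}

```bash
mkdir -p pics; ls
cat > h.py <<'E'
import numpy as np, cv2
from scipy.spatial.transform import Rotation as R
from rig import sense, capture, boxes_of
def rot(p):
    a=np.array(p["attitude"],float)
    return a if a.shape==(3,3) else R.from_quat(a[[1,2,3,0]]).as_matrix()
def KD(p):
    f=240/np.tan(np.radians(p["fov_y"])/2)
    return np.array([[f,0,p["cx"]],[0,f,p["cy"]],[0,0,1.]]),np.array([p["k1"],0,0,0.])
def at_z(p,uv,z):
    K,D=KD(p); n=cv2.undistortPoints(np.array([[uv]],float),K,D)[0,0]
    d=rot(p)@[*n,1]; o=np.array(p["position"],float); return o+d*(z-o[2])/d[2]
def proj(p,X):
    K,D=KD(p); M=rot(p); r=M.T
    return cv2.projectPoints(np.array(X,float).reshape(-1,1,3),cv2.Rodrigues(r)[0],-r@np.array(p["position"],float),K,D)[0][:,0]
E
python3 - <<'E'
from h import *
for n in("scene","top"):
    p=capture(n); cv2.imwrite(f"pics/{n}0.png",p["pixels"]); print(n,{k:v for k,v in p.items() if k!="pixels"})
    for o,z in(("pedal_pad",90),("rack",0),("tube_center",80),("rest_mid",45),("rod_pot",50),("frit_jar",50),("marver",10),("gate",80),("pedal",80)):
        try: print(o,[(np.round(b["position"]).tolist(),round(b["confidence"],2),at_z(p,b["position"],z).round()[:2].tolist()) for b in boxes_of(p,o)])
        except Exception as e: print(o,e)
print(sense())
E
```

```text
pics
scene {'fov_y': 43.17873312549416, 'cx': 321.32813120698177, 'cy': 247.28221419811518, 'k1': -0.18003616112372656, 'position': array([1149.49030003, -530.17613053, 1202.43622838]), 'attitude': array([-0.27780468,  0.86357984,  0.39954626, -0.13197425]), 'shot': 1}
pedal_pad [([435.0, 189.0], 0.86, [578.0, 310.0])]
rack [([358.0, 285.0], 0.86, [622.0, 21.0])]
tube_center [([361.0, 275.0], 0.9, [641.0, 6.0]), ([183.0, 249.0], 0.76, [322.0, -258.0])]
rest_mid [([213.0, 342.0], 0.95, [548.0, -334.0])]
rod_pot [([305.0, 376.0], 0.9, [737.0, -233.0])]
frit_jar [([433.0, 189.0], 0.66, [555.0, 336.0]), ([354.0, 276.0], 0.61, [620.0, 7.0]), ([471.0, 253.0], 0.56, [750.0, 259.0])]
marver [([294.0, 218.0], 0.69, [373.0, 27.0])]
gate []
pedal [([434.0, 190.0], 0.66, [574.0, 312.0]), ([362.0, 274.0], 0.19, [641.0, 10.0])]
top {'fov_y': 52.877724244796255, 'cx': 323.04973777185404, 'cy': 236.35305780363484, 'k1': -0.07811081592212761, 'position': array([ 371.46817519,    7.61432688, 1201.30339487]), 'attitude': array([-0.04560216,  0.71044553, -0.70048969,  0.05001773]), 'shot': 2}
pedal_pad 
[... 616 characters left out ...]
319.0])]
{'time_s': 1.0, 'joints': array([ 1.04460057e+00,  3.12925092e-01,  1.49771022e+00, -3.16693426e-05,
        1.33099847e+00, -2.23389685e-01]), 'dq': array([-0.00078862,  0.00026686, -0.00089397,  0.00080497,  0.00074726,
        0.00059548]), 'tau': array([ 1.41096887e-03, -4.12162149e+01, -2.59902066e+01, -7.98776409e-05,
        5.58215434e-04, -1.75822356e-05]), 'eef_pos': array([156.5696198 , 501.11198891, 248.27747953]), 'ee_rot': array([ 6.78557163e-06,  1.50821549e-01,  9.88561005e-01, -2.47677238e-05]), 'force': array([-0.25422276,  0.06954708,  1.11815576]), 'wrist_torque': array([-0.00980451,  0.02491052,  0.01820299]), 'grip_force': 0.0, 'grip_width': 1.0006617263919153}
```

View pics/scene0.png

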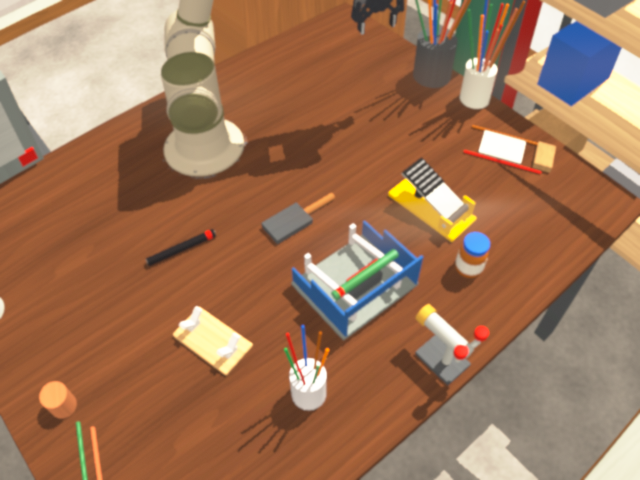

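View pics/top0.png

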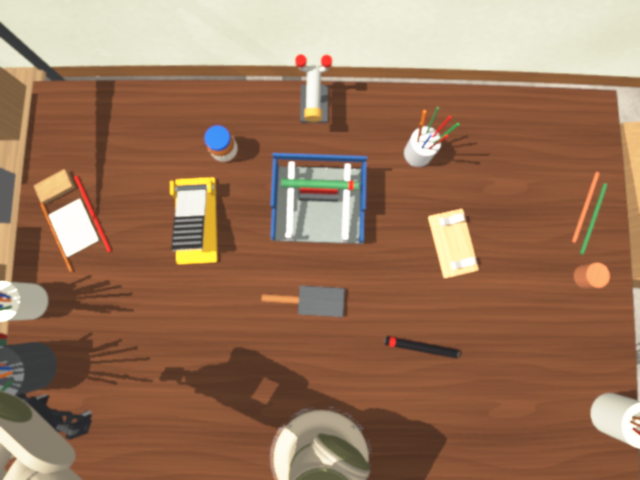

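The top picture shows two tube-like things: green at (318,184) on the rack, with a red band at its right end, and black at (423,347) on the bench. The green one behind the gate fits the description. The pedal tread is at (188,232), the V-rests at (453,243), the pot at (423,148), the jar at (221,142) and the marver at (320,300). I'll confirm with enlarged crops.

Run:
```python
import cv2,numpy as np
t=cv2.imread("pics/top0.png")
def c(x,y): return cv2.resize(t[y:y+100,x:x+133],(400,300),interpolation=cv2.INTER_CUBIC)
cv2.imwrite("pics/crops.png",np.vstack([np.hstack([c(130,170),c(253,148)]),np.hstack([c(390,195),c(360,300)])]))
```

```text
(no output)
```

View pics/crops.png

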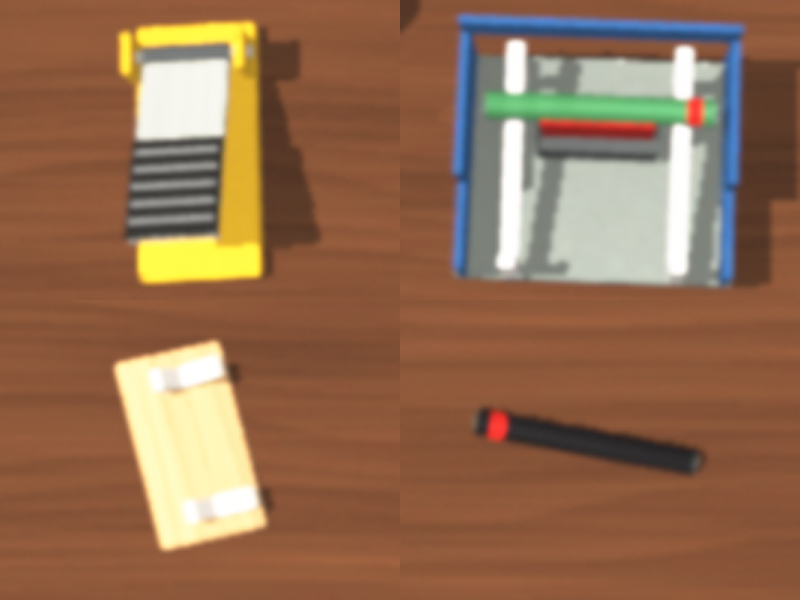

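Crops confirm it: the green tube with the red band lies behind the red gate (top right), and the black one on the bench is the decoy. The tread corners, rest base corners and rack edges are readable, so I'll compute poses from them.

Run:
```python
from h import *
p=capture("top"); q=capture("scene")
def P(x,y,ox,oy,z): return at_z(p,(ox+x/3.0075-.33,oy+y/3-.33),z)
# pedal
T=[P(134,137,130,170,77),P(222,137,130,170,77),P(218,237,130,170,103),P(125,240,130,170,103)]
print("tread",np.round(T).tolist(),np.mean(T,0).round(1)); d=(T[0]+T[1]-T[2]-T[3])/2; print("yaw x",np.arctan2(d[1],d[0]),np.linalg.norm(d))
d=T[0]-T[1];print("yaw from y",np.arctan2(-d[0],d[1]))
d=T[3]-T[2];print("yaw from y",np.arctan2(-d[0],d[1]))
# rest
C=[P(x,y-300,390,195,12) for x,y in((115,365),(218,340),(266,525),(163,550))]
print("rest",np.mean(C,0).round(1)); 
for a,b in((3,0),(2,1)): d=C[b]-C[a]; print(np.linalg.norm(d),np.arctan2(d[1],d[0]))
for a,b in((0,1),(3,2)): d=C[b]-C[a]; print(np.linalg.norm(d),np.arctan2(d[0],-d[1])*-1)
# tube, z guess: rails at trough 64 + slope
for z in(80,): 
  E=[P(x-400,y,253,148,z) for x,y in((485,105),(717,111))]; d=E[0]-E[1]
  print("tube",np.mean(E,0),np.linalg.norm(d),np.arctan2(-d[0],d[1]))
B=[P(x-400,y,253,148,z) for x,y,z in((466,284,12),(724,288,12))]; d=B[0]-B[1]
print("rack front edge mid",np.mean(B,0),np.linalg.norm(d),np.arctan2(-d[0],d[1]))
G=[P(x-400,y,253,148,88) for x,y in((540,128),(656,130))]; d=G[0]-G[1]
print("gate",np.mean(G,0),np.linalg.norm(d),np.arctan2(-d[0],d[1]))
X=[P(x-400,y,253,148,120) for x,y in((459,26),(743,34))]; d=X[0]-X[1]
print("bar",np.mean(X,0),np.linalg.norm(d),np.arctan2(-d[0],d[1]))
def frame(o,yaw,pts): 
    c,s=np.cos(yaw),np.sin(yaw); return [[o[0]+c*x-s*y,o[1]+s*x+c*y,z] for x,y,z in pts]
# scene cross-check by overlay
import json
R_=np.mean(B,0); print(R_)
```

```text
tread [[570.0, 356.0, 77.0], [571.0, 286.0, 77.0], [488.0, 279.0, 103.0], [485.0, 351.0, 103.0]] [528.5 317.9  90. ]
yaw x 0.07530964754372192 87.74628017223135
yaw from y 0.012963798324820903
yaw from y 0.047814728554886415
rest [ 522.  -324.2   12. ]
158.84975058612255 0.23873929728152155
159.8182462383208 0.2300352885963584
90.83391092127741 -0.254455560304356
89.43286051834744 -0.24393952421382872
tube [650.78288767  11.80482401  80.        ] 183.91538426916568 -0.01131976305604469
rack front edge mid [516.58931593  14.78267776  12.        ] 213.07801542065582 -0.0011286627944516582
gate [631.75332111  13.88514422  88.        ] 91.04370562556569 -0.00253296557126804
bar [702.75661554  12.57101183 120.        ] 219.06653680536334 -0.013633676035042537
[516.58931593  14.78267776  12.        ]
```

Request:
drive_tool --commands "0.186 -0.0915 -0.045 0 0 0.022 0;0.186 -0.0915 -0.045 0 0 0.022 0;0.186 -0.0915 -0.045 0 0 0.022 0;0.186 -0.0915 -0.045 0 0 0.022 0;0.186 -0.0915 -0.045 0 0 0.022 0;0.186 -0.0915 -0.045 0 0 0.022 0;0.186 -0.0915 -0.045 0 0 0.022 0;0.186 -0.0915 -0.045 0 0 0.022 0;0.186 -0.0915 -0.045 0 0 0.022 0;0.186 -0.0915 -0.045 0 0 0.022 0;0.186 -0.0915 -0.045 0 0 0.022 0;0.186 -0.0915 -0.045 0 0 0.022 0;0.186 -0.0915 -0.045 0 0 0.022 0;0.186 -0.0915 -0.045 0 0 0.022 0;0.186 -0.0915 -0.045 0 0 0.022 0;0.186 -0.0915 -0.045 0 0 0.022 0;0.186 -0.0915 -0.045 0 0 0.022 0;0.186 -0.0915 -0.045 0 0 0.022 0;0.186 -0.0915 -0.045 0 0 0.022 0;0 0 0 0 0 0 0" --force 40

```text
time_s: 2.77
eef_pos: [512.3, 325.3, 161.6]
ee_rot: [-0.0, -0.012, 1.0, -0.0]
force: [0.3, 0.3, -0.8]
grip_width: -0.001
grip_force: 0.0
```

Run:
```python
from h import *
s=sense(); print(s["force"],s["grip_width"])
p=capture("scene"); t=s["eef_pos"]; t[2]-=17
print(t,proj(p,[t,[528.5,318,90]]))
c=cv2.resize(p["pixels"][130:250,370:530],(800,600),interpolation=cv2.INTER_CUBIC); cv2.imwrite("pics/ped.png",c)
```

```text
[ 0.31699988  0.3330634  -0.83903466] -0.0009190030697033924
[512.29403178 325.27722145 144.56599067] [[422.97389727 155.33881167]
 [422.9247141  175.65944477]]
```

View pics/ped.png

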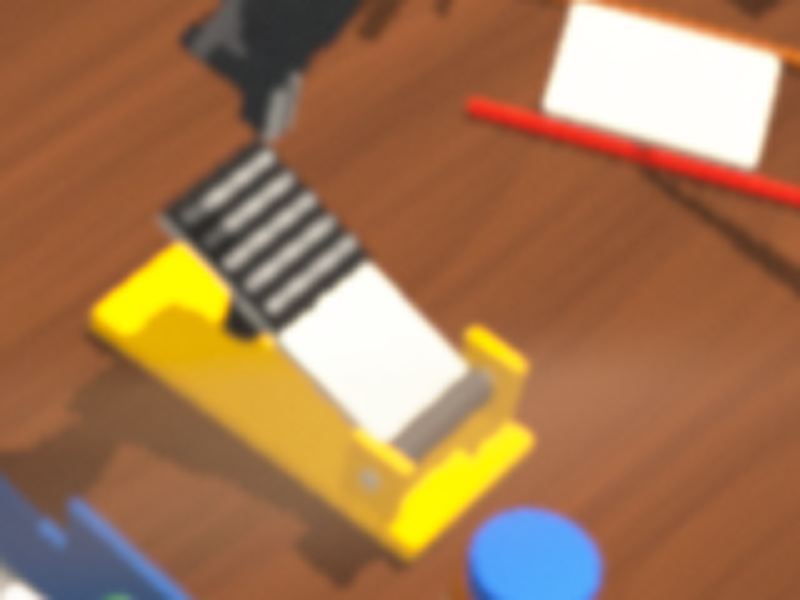

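The tread centre, about (265,240) in the crop, matches the projected pad point. I'll line up over it and press.

Request:
drive_tool --commands "0.04 -0.018 -0.08 0 0 0 0;0.04 -0.018 -0.08 0 0 0 0;0.04 -0.018 -0.08 0 0 0 0;0.04 -0.018 -0.08 0 0 0 0;0 0 -0.08 0 0 0 0;0 0 -0.05 0 0 0 0;0 0 -0.05 0 0 0 0;0 0 -0.04 0 0 0 0;0 0 -0.03 0 0 0 0;0 0 -0.03 0 0 0 0;0 0 -0.03 0 0 0 0;0 0 -0.03 0 0 0 0;0 0 -0.03 0 0 0 0;0 0 -0.03 0 0 0 0;0 0 -0.03 0 0 0 0;0 0 -0.03 0 0 0 0;0 0 0 0 0 0 0"

```text
time_s: 4.23
eef_pos: [525.8, 320.2, 84.5]
ee_rot: [-0.0, -0.013, 1.0, 0.0]
force: [-1.7, 0.1, 6.0]
grip_width: -0.001
grip_force: 2.9
```

Request:
drive_tool --commands "0 0 -0.02 0 0 0 0;0 0 -0.02 0 0 0 0;0 0 -0.02 0 0 0 0;0 0 -0.02 0 0 0 0;0 0 0 0 0 0 0"

```text
time_s: 4.65
eef_pos: [525.6, 320.2, 76.7]
ee_rot: [-0.0, -0.013, 1.0, 0.0]
force: [-3.5, 0.4, 8.1]
grip_width: -0.0
grip_force: 3.3
```

Request:
drive_tool --commands "0 0 -0.01 0 0 0 0;0 0 -0.01 0 0 0 0;0 0 0 0 0 0 0"

```text
time_s: 4.9
eef_pos: [525.6, 320.2, 74.9]
ee_rot: [-0.0, -0.013, 1.0, 0.0]
force: [-4.1, -0.1, 7.4]
grip_width: 0.003
grip_force: 3.6
```

Request:
drive_tool --commands "0 0 -0.01 0 0 0 0;0 0 0 0 0 0 0"

```text
time_s: 5.07
eef_pos: [525.6, 320.2, 74.0]
ee_rot: [-0.0, -0.013, 1.0, 0.0]
force: [-4.3, -0.6, 7.8]
grip_width: 0.005
grip_force: 3.7
```

Request:
drive_tool --commands "0 0 -0.01 0 0 0 0;0 0 0 0 0 0 0"

```text
time_s: 5.23
eef_pos: [525.6, 320.2, 73.0]
ee_rot: [-0.0, -0.013, 1.0, 0.0]
force: [-4.4, 0.2, 8.5]
grip_width: 0.001
grip_force: 3.7
```

Request:
drive_tool --commands "0 0 -0.01 0 0 0 0;0 0 0 0 0 0 0"

```text
time_s: 5.4
eef_pos: [525.6, 320.2, 72.0]
ee_rot: [-0.0, -0.013, 1.0, 0.0]
force: [-4.7, 0.2, 8.5]
grip_width: -0.002
grip_force: 3.8
```

Request:
drive_tool --commands "0 0 -0.01 0 0 0 0;0 0 0 0 0 0 0"

```text
time_s: 5.57
eef_pos: [525.6, 320.2, 71.0]
ee_rot: [-0.0, -0.013, 1.0, 0.0]
force: [-4.1, -1.1, 7.4]
grip_width: -0.004
grip_force: 3.9
```

Request:
drive_tool --commands "0 0 -0.007 0 0 0 0;0 0 0 0 0 0 0"

```text
time_s: 5.73
eef_pos: [525.5, 320.2, 70.3]
ee_rot: [-0.0, -0.013, 1.0, 0.0]
force: [-5.8, -0.5, 7.7]
grip_width: -0.002
grip_force: 3.9
```

Request:
drive_tool --commands "0 0 -0.005 0 0 0 0;0 0 0 0 0 0 0"

```text
time_s: 5.9
eef_pos: [525.4, 320.2, 69.9]
ee_rot: [-0.001, -0.013, 1.0, 0.0]
force: [-4.7, 0.1, 7.7]
grip_width: 0.001
grip_force: 4.0
```

Request:
drive_tool --commands "0 0 -0.005 0 0 0 0;0 0 0 0 0 0 0"

```text
time_s: 6.07
eef_pos: [525.4, 320.2, 69.5]
ee_rot: [-0.001, -0.013, 1.0, -0.0]
force: [-6.2, -1.8, 8.0]
grip_width: 0.002
grip_force: 4.3
```

Request:
drive_tool --commands "0 0 -0.005 0 0 0 0;0 0 0 0 0 0 0"

```text
time_s: 6.23
eef_pos: [525.4, 320.2, 69.4]
ee_rot: [-0.001, -0.013, 1.0, -0.0]
force: [-6.9, -1.9, 12.2]
grip_width: -0.004
grip_force: 5.8
```

Request:
drive_tool --commands "0 0 -0.005 0 0 0 0;0 0 0 0 0 0 0"

```text
time_s: 6.4
eef_pos: [525.4, 320.3, 69.3]
ee_rot: [-0.0, -0.013, 1.0, -0.0]
force: [-8.0, -1.1, 15.3]
grip_width: -0.002
grip_force: 7.3
```

Request:
drive_tool --commands "0 0 -0.005 0 0 0 0;0 0 0 0 0 0 0"

```text
time_s: 6.57
eef_pos: [525.4, 320.3, 69.2]
ee_rot: [-0.0, -0.013, 1.0, -0.0]
force: [-9.6, -2.2, 17.8]
grip_width: -0.001
grip_force: 8.9
```

On the stop at about 18 N. A touch more, then hold.

Request:
drive_tool --commands "0 0 -0.003 0 0 0 0;0 0 0 0 0 0 0;0 0 0 0 0 0 0;0 0 0 0 0 0 0;0 0 0 0 0 0 0;0 0 0 0 0 0 0;0 0 0 0 0 0 0;0 0 0 0 0 0 0;0 0 0 0 0 0 0;0 0 0 0 0 0 0;0 0 0 0 0 0 0;0 0 0 0 0 0 0;0 0 0 0 0 0 0;0 0 0 0 0 0 0;0 0 0 0 0 0 0;0 0 0 0 0 0 0;0 0 0 0 0 0 0"

```text
time_s: 7.98
eef_pos: [525.4, 320.3, 69.1]
ee_rot: [-0.0, -0.013, 1.0, -0.0]
force: [-9.9, -2.5, 19.9]
grip_width: -0.004
grip_force: 10.0
```

Run:
```python
from h import *
p=capture("top"); cv2.imwrite("pics/top1.png",p["pixels"])
print([(b["position"],b["confidence"],at_z(p,b["position"],64)) for b in boxes_of(p,"tube_center")])
cv2.imwrite("pics/rack1.png",cv2.resize(p["pixels"][140:260,253:413],(800,600),interpolation=cv2.INTER_CUBIC))
```

```text
[([421.1, 348.6], 0.97, array([ 266.28805168, -230.03440519,   64.        ])), ([315.2, 228.9], 0.72, array([544.02439462,  20.50435801,  64.        ])), ([219.7, 142.9], 0.44, array([754.21309503, 258.43857176,  64.        ]))]
```

View pics/rack1.png

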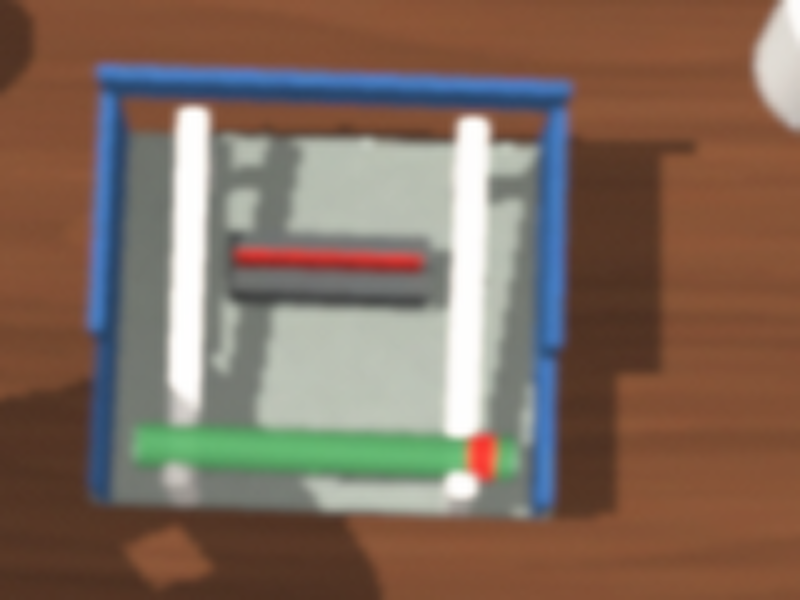

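The gate is down and the green tube is in the trough, ends at (135,443) and (518,456) in the crop. I'll let the pedal up and compute the tube's position.

Run:
```python
from h import *
p=capture("top")
a,b=[at_z(p,(253+x/5-.4,140+y/5-.4),64) for x,y in((134,443),(519,456))]
d=a-b; print((a+b)/2,np.linalg.norm(d),np.arctan2(-d[0],d[1]))
```

```text
[542.68119134  14.0490035   64.        ] 183.65673825223323 -0.019448762270686006
```

Request:
drive_tool --commands "0 0 0.03 0 0 0 0;0 0 0.05 0 0 0 0;0 0 0.05 0 0 0 0;0 0 0.05 0 0 0 0;0 0 0.05 0 0 0 0;0 0 0.1 0 0 0 0;0 0 0.15 0 0 0 0;0 0 0.2 0 0 0 0;0 0 0.2 0 0 0 0;0 0 0.2 0 0 0 0;0 0 0.2 0 0 0 0;0 0 0 0 0 0 0"

```text
time_s: 9.13
eef_pos: [526.5, 320.5, 199.1]
ee_rot: [0.002, -0.013, 1.0, 0.001]
force: [-0.3, 0.7, 1.0]
grip_width: -0.002
grip_force: 0.0
```

Request:
drive_tool --commands "0.009 -0.17 0 0 0 -0.114 100;0.009 -0.17 0 0 0 -0.114 100;0.009 -0.17 0 0 0 -0.114 100;0.009 -0.17 0 0 0 -0.114 100;0.009 -0.17 0 0 0 -0.114 100;0.009 -0.17 0 0 0 -0.114 100;0.009 -0.17 0 0 0 -0.114 100;0.009 -0.17 0 0 0 -0.114 100;0.009 -0.17 0 0 0 -0.114 100;0.009 -0.17 0 0 0 -0.114 100;0.009 -0.17 0 0 0 -0.114 100;0.009 -0.17 0 0 0 -0.114 100;0.009 -0.17 0 0 0 -0.114 100;0.009 -0.17 0 0 0 -0.114 100;0.009 -0.17 0 0 0 -0.114 100;0.009 -0.17 0 0 0 -0.114 100;0.009 -0.17 0 0 0 -0.114 100;0.009 -0.17 0 0 0 -0.114 100;0 0 -0.2 0 0 0 100;0 0 0 0 0 0 100"

```text
time_s: 10.8
eef_pos: [540.3, 13.7, 171.8]
ee_rot: [-0.003, 0.713, 0.701, -0.002]
force: [-0.2, 0.2, -0.7]
grip_width: 1.001
grip_force: 0.0
```

Run:
```python
from h import *
from rig import tips_ahead
s=sense(); print(tips_ahead if not callable(tips_ahead) else [tips_ahead()])
print(s["joints"],R.from_quat(np.array(s["ee_rot"])[[1,2,3,0]]).as_matrix())
p=capture("scene")
t=s["eef_pos"]; print(t)
X=[[542.5,14,64],[542.5-1.4,14+90,64],[542.5+1.4,14-90,64]]
im=p["pixels"].copy(); 
for u in proj(p,X): cv2.circle(im,tuple(int(v) for v in u.round()),1,(255,0,255),-1)
cv2.imwrite("pics/rack2.png",cv2.resize(im[190:340,270:470],(800,600),interpolation=cv2.INTER_CUBIC))
```

```text
17.0
[-1.91539462e-01  4.20465103e-01  1.55358776e+00  1.29673134e-04
  1.17469460e+00 -1.74836391e-01] [[ 0.01675752  0.99983507 -0.00700113]
 [ 0.99985866 -0.01674755  0.0014795 ]
 [ 0.001362   -0.00702493 -0.9999744 ]]
[540.2529856   13.73143164 171.82056901]
```

View pics/rack2.png

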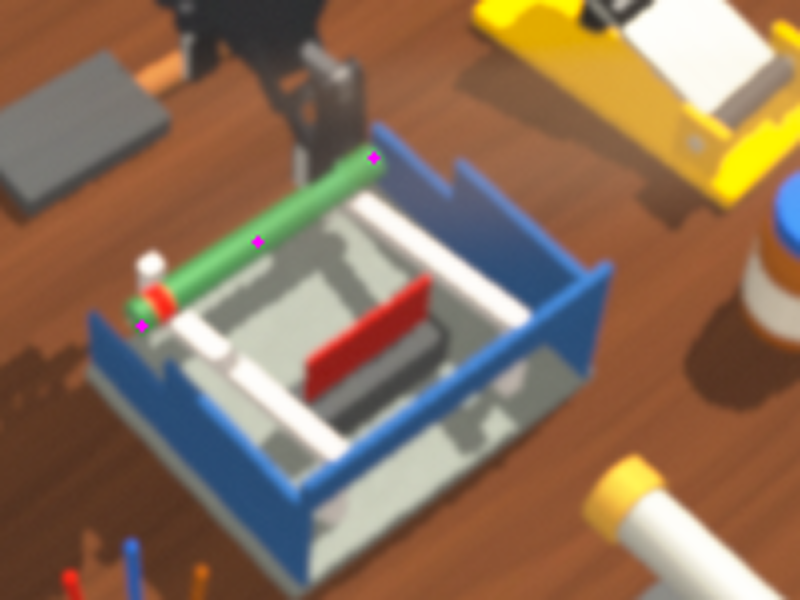

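The gate is up again, the tube lies in the trough, and the predicted points fall on it within 2–3 mm. Going down to grasp.

Request:
drive_tool --commands "0.01 0 -0.13 0 0 0 100;0 0 -0.15 0 0 0 100;0 0 -0.15 0 0 0 100;0 0 -0.15 0 0 0 100;0 0 -0.15 0 0 0 100;0 0 -0.12 0 0 0 100;0 0 -0.1 0 0 0 100;0 0 -0.07 0 0 0 100;0 0 -0.04 0 0 0 100;0 0 0 0 0 0 100;0 0 0 0 0 0 100"

```text
time_s: 11.77
eef_pos: [543.4, 14.1, 69.7]
ee_rot: [0.0, 0.712, 0.702, 0.0]
force: [-0.6, -0.5, 0.9]
grip_width: 1.0
grip_force: 0.0
```

Request:
drive_tool --commands "-0.01 0 -0.04 0 0 0 100;0 0 -0.037 0 0 0 80;0 0 0 0 0 0 60;0 0 0 0 0 0 45;0 0 0 0 0 0 38;0 0 0 0 0 0 34;0 0 0 0 0 0 30;0 0 0 0 0 0 28;0 0 0 0 0 0 26;0 0 0 0 0 0 22;0 0 0 0 0 0 15;0 0 0 0 0 0 10;0 0 0 0 0 0 10;0 0 0 0 0 0 10" --force 25

```text
time_s: 12.93
eef_pos: [542.3, 14.0, 61.7]
ee_rot: [0.0, 0.713, 0.702, 0.0]
force: [0.8, -0.3, 0.6]
grip_width: 0.25
grip_force: 24.4
```

Request:
drive_tool --commands "0 0 0.03 0 0 0 10;0 0 0.06 0 0 0 10;0 0 0.1 0 0 0 10;0 0 0.14 0 0 0 10;0 0 0.15 0 0 0 10;0 0 0.15 0 0 0 10;0 0 0.15 0 0 0 10;0 0 0.12 0 0 0 10;0 0 0.06 0 0 0 10;0 0 0 0 0 0 10;0 0 0 0 0 0 10" --force 30

```text
time_s: 13.85
eef_pos: [541.8, 14.1, 157.4]
ee_rot: [-0.0, 0.712, 0.702, -0.0]
force: [0.1, 0.8, 0.0]
grip_width: 0.246
grip_force: 30.0
```

Run:
```python
from h import *
s=sense(); t=s["eef_pos"]; M=R.from_quat(np.array(s["ee_rot"])[[1,2,3,0]]).as_matrix(); print(t,M[:,0])
g=t-2*M[:,2]; p=capture("scene")
im=p["pixels"].copy()
for k in(-90,0,90): print(k,proj(p,[g+k*M[:,0]]))
o=im.copy()
for k in(-90,90):
  u=proj(p,[g+k*M[:,0]])[0]; cv2.circle(o,tuple(int(v) for v in u.round()),1,(255,0,255),-1)
cv2.imwrite("pics/lift.png",cv2.resize(o[170:320,260:460],(800,600),interpolation=cv2.INTER_CUBIC))
```

```text
[541.83327052  14.11049462 157.38317174] [1.52751307e-02 9.99883328e-01 3.50623965e-05]
-90 [[302.35849652 245.26994928]]
0 [[334.72782852 223.99919518]]
90 [[365.44760539 203.83216114]]
```

View pics/lift.png

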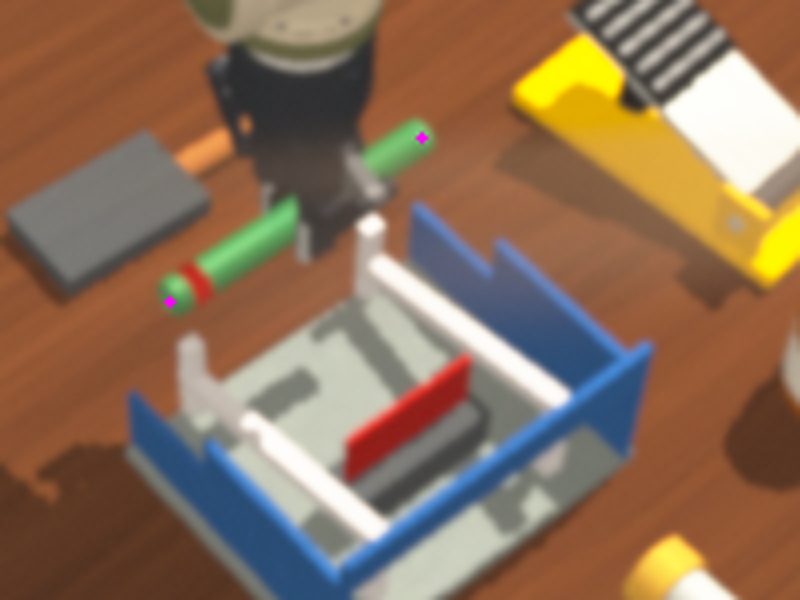

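Held well: the tube ends at (175,293) and (425,133) lie close to the predicted points. The tube sits roughly 2–4 mm to +y of the gripper. Moving over the rests with a quarter turn.

Request:
drive_tool --commands "-0.0115 -0.09 0 0 0 -0.044 10;-0.0115 -0.178 0 0 0 -0.0882 10;-0.0115 -0.178 0 0 0 -0.0882 10;-0.0115 -0.178 0 0 0 -0.0882 10;-0.0115 -0.178 0 0 0 -0.0882 10;-0.0115 -0.178 0 0 0 -0.0882 10;-0.0115 -0.178 0 0 0 -0.0882 10;-0.0115 -0.178 0 0 0 -0.0882 10;-0.0115 -0.178 0 0 0 -0.0882 10;-0.0115 -0.178 0 0 0 -0.0882 10;-0.0115 -0.178 0 0 0 -0.0882 10;-0.0115 -0.178 0 0 0 -0.0882 10;-0.0115 -0.178 0 0 0 -0.0882 10;-0.0115 -0.178 0 0 0 -0.0882 10;-0.0115 -0.178 0 0 0 -0.0882 10;-0.0115 -0.178 0 0 0 -0.0882 10;-0.0115 -0.178 0 0 0 -0.0882 10;-0.0115 -0.178 0 0 0 -0.0882 10;-0.0115 -0.178 0 0 0 -0.0882 10;-0.0115 -0.09 0 0 0 -0.044 10"

```text
time_s: 15.57
eef_pos: [518.2, -326.5, 156.7]
ee_rot: [-0.0, 0.993, 0.116, -0.0]
force: [0.2, 0.5, -0.3]
grip_width: 0.245
grip_force: 30.0
```

Request:
drive_tool --commands "0 0 -0.1 0 0 0 10;0 0 -0.1 0 0 0 10;0 0 -0.1 0 0 0 10;0 0 -0.1 0 0 0 10;0 0 0 0 0 0 10;0 0 0 0 0 0 10"

```text
time_s: 16.07
eef_pos: [519.1, -323.6, 116.8]
ee_rot: [-0.001, 0.993, 0.12, -0.0]
force: [-0.8, 0.3, 0.0]
grip_width: 0.244
grip_force: 30.0
```

Run:
```python
from h import *
s=sense(); t=s["eef_pos"]; M=R.from_quat(np.array(s["ee_rot"])[[1,2,3,0]]).as_matrix(); print(t,M[:,0],M[:,1], s["force"])
p=capture("scene"); o=p["pixels"].copy(); y=.24; c,sn=np.cos(y),np.sin(y)
w=lambda a,b,z:[522+c*a-sn*b,-324.2+sn*a+c*b,z]
S=4; x0,y0=120,250
im=cv2.resize(o[y0:y0+150,x0:x0+200],(800,600),interpolation=cv2.INTER_CUBIC)
def dr(X,col):
    U=((proj(p,X)-[x0,y0]+.5)*S).round().astype(int)
    for i in range(len(U)): cv2.line(im,tuple(int(v) for v in U[i-1]),tuple(int(v) for v in U[i]),col,1)
dr([w(a,b,12) for a,b in((-80,-45),(80,-45),(80,45),(-80,45))],(255,0,255))
g=t-2*M[:,2]; dr([g-90*M[:,0],g+90*M[:,0]],(255,255,0))
cv2.imwrite("pics/rest.png",im)
```

```text
[ 519.11525301 -323.61129996  116.83471703] [ 9.71236880e-01  2.38114091e-01 -7.77010378e-04] [ 0.23811298 -0.97123659 -0.00129818] [-0.83373135  0.26578514  0.00647937]
```

View pics/rest.png

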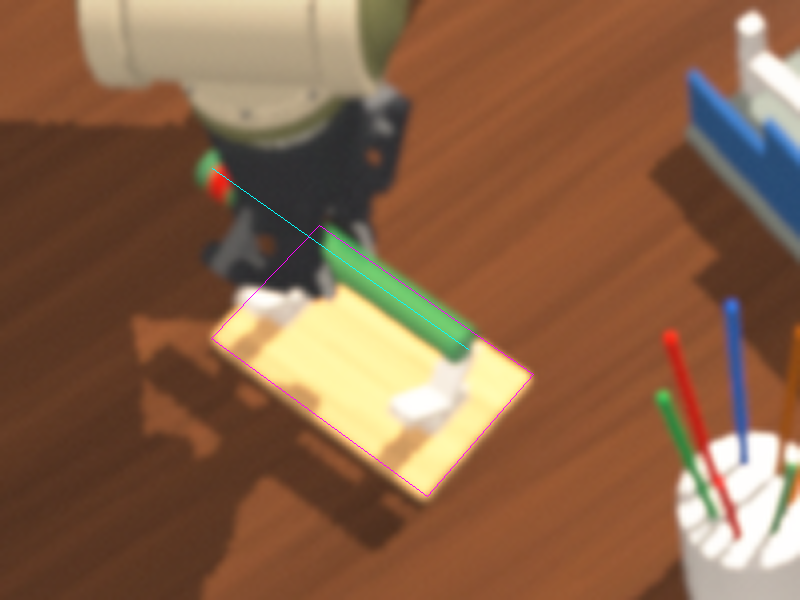

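The base outline fits the picture and the tube is parallel to it above the blocks. Shifting 3 mm in x, then lowering.

Request:
drive_tool --commands "0.029 -0.006 -0.08 0 0 0.003 10;0 0 -0.12 0 0 0 10;0 0 -0.12 0 0 0 10;0 0 -0.1 0 0 0 10;0 0 -0.08 0 0 0 10;0 0 -0.06 0 0 0 10;0 0 -0.05 0 0 0 10;0 0 -0.03 0 0 0 10;0 0 0 0 0 0 10;0 0 0 0 0 0 10"

```text
time_s: 16.95
eef_pos: [522.2, -325.0, 53.8]
ee_rot: [0.0, 0.993, 0.121, 0.0]
force: [1.0, 0.1, -0.7]
grip_width: 0.248
grip_force: 30.0
```

Request:
drive_tool --commands "0 0 -0.03 0 0 0 10;0 0 -0.03 0 0 0 10;0 0 -0.02 0 0 0 10;0 0 0 0 0 0 10;0 0 0 0 0 0 10"

```text
time_s: 17.37
eef_pos: [522.0, -324.9, 45.5]
ee_rot: [-0.0, 0.993, 0.121, -0.0]
force: [0.1, 0.3, -0.9]
grip_width: 0.245
grip_force: 30.0
```

Request:
drive_tool --commands "0 0 -0.01 0 0 0 10;0 0 0 0 0 0 10"

```text
time_s: 17.53
eef_pos: [522.1, -324.9, 44.6]
ee_rot: [0.0, 0.993, 0.121, 0.0]
force: [-0.4, 0.4, -1.1]
grip_width: 0.248
grip_force: 30.0
```

Request:
drive_tool --commands "0 0 -0.01 0 0 0 10;0 0 0 0 0 0 10"

```text
time_s: 17.7
eef_pos: [522.2, -325.1, 43.8]
ee_rot: [0.0, 0.993, 0.121, 0.0]
force: [-0.6, -0.2, 0.2]
grip_width: 0.245
grip_force: 30.2
```

Request:
drive_tool --commands "0 0 -0.006 0 0 0 10;0 0 0 0 0 0 10"

```text
time_s: 17.87
eef_pos: [522.2, -325.1, 43.7]
ee_rot: [0.0, 0.993, 0.121, 0.0]
force: [-1.5, 1.2, 6.3]
grip_width: 0.245
grip_force: 30.6
```

Request:
drive_tool --commands "0 0 -0.006 0 0 0 10;0 0 0 0 0 0 10"

```text
time_s: 18.03
eef_pos: [522.2, -325.1, 43.6]
ee_rot: [0.0, 0.993, 0.121, 0.0]
force: [-4.0, 2.4, 9.4]
grip_width: 0.246
grip_force: 31.0
```

Seated, with the contact force rising. Easing off a little and opening slowly.

Request:
drive_tool --commands "0 0 0.006 0 0 0 10;0 0 0 0 0 0 20;0 0 0 0 0 0 24;0 0 0 0 0 0 26;0 0 0 0 0 0 28;0 0 0 0 0 0 31;0 0 0 0 0 0 35;0 0 0 0 0 0 40;0 0 0 0 0 0 50;0 0 0 0 0 0 60;0 0 0 0 0 0 70;0 0 0 0 0 0 70;0 0 0 0 0 0 70" --force 20

```text
time_s: 19.12
eef_pos: [522.1, -324.9, 43.0]
ee_rot: [-0.0, 0.993, 0.121, -0.0]
force: [-0.7, 0.4, -0.2]
grip_width: 0.698
grip_force: 0.0
```

Request:
drive_tool --commands "0 0 0.05 0 0 0 70;0 0 0.1 0 0 0 70;0 0 0.15 0 0 0 70;0 0 0.2 0 0 0 70;0 0 0.2 0 0 0 70;0 0 0.2 0 0 0 70;0 0 0.2 0 0 0 70;0 0 0.2 0 0 0 70;-0.1 0.2 0.1 0 0 0 70;-0.2 0.2 0 0 0 0 70;-0.2 0.2 0 0 0 0 70;-0.2 0.2 0 0 0 0 70;-0.2 0.2 0 0 0 0 70;-0.2 0.2 0 0 0 0 70;-0.2 0.2 0 0 0 0 70;-0.1 0.1 0 0 0 0 70;0 0 0 0 0 0 70;0 0 0 0 0 0 70"

```text
time_s: 20.62
eef_pos: [382.4, -175.2, 184.1]
ee_rot: [0.001, 0.993, 0.121, 0.001]
force: [0.5, -0.3, -0.0]
grip_width: 0.702
grip_force: 0.0
```

Run:
```python
from h import *
s=sense(); print(s["eef_pos"],s["time_s"])
p=capture("top"); q=capture("scene")
print([(b["position"],b["confidence"],at_z(p,b["position"],45.6)) for b in boxes_of(p,"tube_center")])
print([(b["position"],b["confidence"],at_z(q,b["position"],45.6)) for b in boxes_of(q,"tube_center")])
cv2.imwrite("pics/end.png",np.hstack([cv2.resize(p["pixels"][190:290,400:500],(400,400),interpolation=cv2.INTER_CUBIC),cv2.resize(q["pixels"][280:400,150:270],(400,400),interpolation=cv2.INTER_CUBIC)]))
```

```text
[ 382.43999093 -175.21659096  184.06528175] 20.6167
[([456.1, 239.7], 0.87, array([ 525.38984365, -322.44735421,   45.6       ])), ([455.0, 355.5], 0.4, array([ 248.79976888, -314.77472624,   45.6       ]))]
[([179.2, 249.8], 0.88, array([ 294.18505513, -257.41222513,   45.6       ])), ([209.7, 333.1], 0.69, array([ 525.51325982, -326.59020163,   45.6       ]))]
```

View pics/end.png

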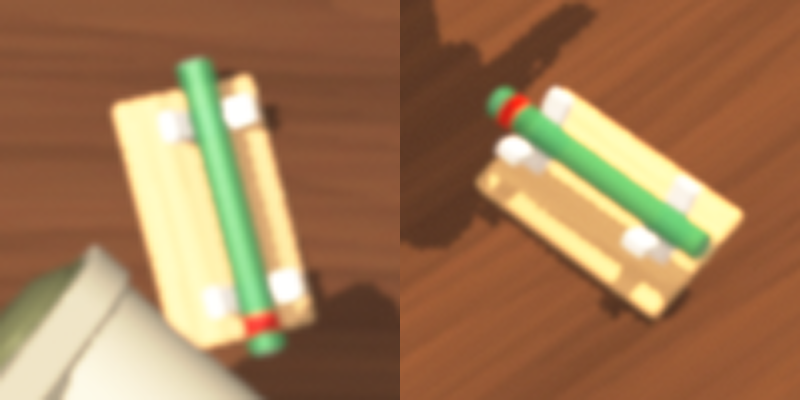

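The tube sits in both Vs: its ends at (195,65) and (265,345) have their midpoint at (230,205), against (231,205) midway between the blocks. The arm is clear.

```bash
python3 -c "
from rig import finish_job
print(finish_job())"
```

```text
the job is handed in; nothing more can be done
None
```

The job is handed in at about 21 s. I held the pedal on its stop at about 20 N for over a second and let it up. I then set the green tube down centrally in the V-rests before letting go, and kept clear of the pot, jar and marver. The handing-in call gave no verdict.

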